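# Clear the finished latch bar and re-set the length stop by one hole

### The arm

A 6-joint arm with a two-finger parallel gripper is mounted at the origin on the work surface. World frame = base frame: x ahead of the robot, y to its left, z up, the work surface at z = 0. Lengths are in m, angles in rad, forces in N, time in s.
With the tool pointing down it reaches from about 0.3 to 0.85 m from the base axis. Payload 5.4 kg.
Tool frame: the origin (TCP) lies midway between the tips of the shut fingers; the grasp point (between the pads) lies 19 mm behind it; z points along the fingers, y is the line along which they close (so a half turn about z gives the same grasp; the last joint's range is limited). The gripper opens to 85 mm and grips with 20 to 120 N. Pads are 22 mm wide; open, the fingers measure 114 mm over their backs; the gripper's body (76 mm by 85 mm) begins 54 mm behind the grasp point. The pads swing forward as they close: fully open they stand 13 mm farther back than shut.
Start: joints at [-1.503, 0.158, 1.597, -0, 1.386, -0.21], TCP at [0.158, -0.553, 0.231] pointing down, gripper open.
Joint ranges: [-2.91, 2.91], [-0.94, 2.29], [0.18, 2.7], [-1.29, 4.43], [0.17, 2.64], [-3, 3]. Speed limits (rad/s): [2.57, 2.57, 3.14, 3.14, 3.14, 3.14].

### API

Orientations are given as a unit quaternion [w, x, y, z].
In Python, from plant import bot, cams gives the robot as it stands.
- The arm moves only by the tool move_arm, never from a script. Its argument "steps" is a list of rows, each an object with "linear": the shift along the tool's x, y, z in units of 25 mm (1.0 is 25 mm), a list of three; "twist": the turn, a rotation vector about the tool's x, y, z in units of 6 degrees (1.0 is 6 degrees), a list of three; "claw": the closure, from 0 (fully open) to 1 (shut). In form: [{"linear": [tx, ty, tz], "twist": [rx, ry, rz], "claw": claw}, ...]. A call has 1 to 8 rows; each row is the pose to reach, as a shift and turn from the pose commanded when the call began, along the tool's axes at that moment; what a row does not reach only later rows make up. A row lasts 1/8 s, in which the tool goes at most 62.5 mm and 10.7 degrees, less where a joint would pass 70% of its speed; a pose out of reach is approached as far as the arm can. A call with a gripper value outside its range is refused whole. The fingers move at their own pace and stop on an object; "newtons" is the grip in N (left out, the last holds). Time passes only in rows, so rows that repeat a pose let the fingers close. It gives the time, the measured TCP pose, the force, the opening and the grip force at its end, in the units of the state.
- bot.read_state(): the state, without advancing time (a new reading comes with each control period).
- cams.capture(name): name is "scene" or "top" or "wrist"; returns the picture (400x640x3 uint8, red, green, blue); there is no depth.
- cams.camera_model(name): a dict with "fovy" (degrees; the focal length in pixels is half the picture's height over the tangent of half this angle, whatever the lens; pixels are square), "cx", "cy" (the principal point, pixels), "extrinsics" (4x4, takes a point from camera to world coordinates). Camera axes: x right, y up, looking along -z (the intrinsics and any distortion apply to the point x, -y, -z); pixel columns grow to the right and rows downward; lengths in m; the calibration is good to about 2 mm. The wrist camera is an equidistant fisheye: a pixel r from the principal point sees the ray r / f radians off the axis. A picture is of the moment at which its call begins: read the wrist's pose just before it. camera_model takes no time and is no camera call; for the wrist camera it gives the pose at the moment of the call.
- bot.hand_in(): hands the job in; it is judged then, once.
The state is a dict: "t": time; "joints": joint angles; "qd": joint speeds; "tau": joint torques, N m; "position": TCP position; "eef_rot": TCP orientation; "wrist_force": force on the tool from outside, world axes, zero at the start; "moment": the same for the moment, N m; "opening": finger opening in m; "grasp_force": force on a finger pad.
Only numpy, scipy, OpenCV 4.12 (cv2) and the standard library are available. Lean on these libraries where they do the work, as an engineer would, in place of code of your own. Each camera call takes 0.05 s, during which the arm holds its last target. There are 200 camera calls.

### The job

Take the finished steel latch bar off the square forming block and put it in the small shallow open tray beside the fixture. Then re-set the length stop for the next batch: pull up its spring lock plunger by the black knob, slide the stop to the next hole towards the square block (away from the round one), and let the pin drop fully home in that hole. Finish while still gripping the knob, holding the pin engaged: do not let go at the end; leave the other things on the bench where they are.

Things in the scene. Friction and masses are not known exactly. Their poses are not given: they have to be found in the camera images.
- fixture: length-stop fixture, fixed: grey base plate 120 x 460 x 12 mm, long along the fixture's y axis. Along its middle an aluminium rail (50 mm wide, 260 mm long, top 36 mm above the bench) with five square 14 mm holes at y = -80, -40, 0, 40 and 80 mm. Origin: centre of the base plate's underside, on the bench; z up
- stop (a joint): slide of the length stop, in m along the fixture's y axis; 0 = middle hole, where it starts locked; limits +-0.09; about 2.5 N of friction once unlocked. The stop is a steel saddle over the rail, 76 mm (x) x 56 mm (y), its top 74 mm above the bench
- plunger: spring lock plunger on the stop: black round knob, 28 mm in diameter, 22 mm high, on a 12 mm stem. Origin: centre of the knob, 107 mm above the bench (z in the fixture's frame) when the pin is fully home; the knob's underside is then 22 mm above the saddle. It slides straight up by at most 22 mm, against a spring of 4 N (home) to 8 N (fully up); let go, it springs down
- pin_tip (a point): lower end of the plunger's 10 mm round-ended steel pin, 87 mm under the knob's centre. Home, it reaches 16 mm into the rail's hole and locks the stop, with about 2 mm of play either way: pull the knob at least 17 mm to clear the rail. Over solid rail the knob stays about 16 mm up; over a hole the spring drives it home
- square_block: dark steel square forming block, 80 x 80 x 50 mm, fixed on the base plate at one end of the rail, 185 mm from the fixture's middle (either end). Its top is 62 mm above the bench. Origin: centre of its underside, 12 mm above the bench
- round_block: dark steel round block with a ring of holes, 80 mm in diameter, 50 mm high, fixed at the other end of the rail. Origin: centre of its underside
- blank: finished steel latch bar, about 0.15 kg, lying on top of the square block: 24 mm (x) x 70 mm (y) x 14 mm high, with a round boss 18 mm in diameter and 10 mm high on its middle. Origin: centre of its underside; z up, long axis y
- tray: small shallow open yellow plastic tray, fixed: 180 (x) x 130 (y) x 50 mm high, walls and floor 5 mm thick. Origin: centre of its underside, on the bench
- hammer: hammer with a wooden handle, 260 mm long, lying on the bench beside the fixture's far long side. Leave alone
- collar: small brass ring, 40 mm outside, 18 mm high, lying on the bench by the fixture's near long side. Leave alone
- jar: closed glass jar with a metal cap, 60 mm in diameter, 75 mm high, standing beyond the tray. Leave alone
- disc: plain dark steel disc, 74 mm in diameter, 30 mm high, lying at the robot's right, off the fixture. Leave alone
- tin: open aluminium cup, 76 mm in diameter, 70 mm high, at the robot's left. Leave alone
- wrench: steel wrench lying at the robot's right. Leave alone
Not all that is in view belongs to the job. Several things have the shape of the blank; the one meant has the colours described above. Leave any green look-alike of the tray alone.

How it is judged:
By the outcome, as a careful person would: the job done as asked, in the order asked, and still so for the second after the job is handed in, while the arm keeps its last pose, push and grip.
It also fails if it takes over 53 s, if anything falls off the work surface, if the arm or the gripper's body presses on something with over 40 N, if the wrist force passes 120 N, or if a joint passes its speed limit or range.

## Working session

There is one attempt and no reset: what is moved stays moved. The work goes in short steps, Python scripts to look and compute and a tool call to move; the robot and the scene stay as the last step left them, time stands still between calls to the robot, and variables do not carry over. Pictures are saved under pics/ and viewed, at most 10 in all, crops included, and the job is handed in when it is done.

Besides the shell and the picture viewer there is one more tool, called after "Call:" by a JSON object that holds its "op" and its "data", one argument or row to a line. move_arm: Moves the arm, as the interface text tells. Its arguments: {"type":"object","properties":{"steps":{"type":"array"},"newtons":{"type":"number"}},"required":["steps"]}

```bash
mkdir -p pics; cat > h.py <<'E'
import numpy as np, cv2
from plant import bot, cams
def save(n,f):
    im=cams.capture(n); cv2.imwrite(f,im[:,:,::-1]); return im
def ray(m,u,v,n):
    f=200/np.tan(np.radians(m["fovy"])/2); E=np.array(m["extrinsics"])
    x,y=u-m["cx"],v-m["cy"]
    if n=="wrist":
        r=np.hypot(x,y)+1e-9; t=r/f; d=np.array([np.sin(t)*x/r,-np.sin(t)*y/r,-np.cos(t)])
    else: d=np.array([x/f,-y/f,-1])
    return E[:3,3],E[:3,:3]@d
def onz(m,u,v,z,n):
    o,d=ray(m,u,v,n); return o+d*(z-o[2])/d[2]
def proj(m,p,n):
    f=200/np.tan(np.radians(m["fovy"])/2); E=np.array(m["extrinsics"]); c=E[:3,:3].T@(np.array(p)-E[:3,3])
    if n=="wrist":
        r=np.hypot(c[0],c[1])+1e-9; t=np.arctan2(r,-c[2]); return m["cx"]+f*t*c[0]/r, m["cy"]-f*t*c[1]/r
    return m["cx"]-f*c[0]/c[2], m["cy"]+f*c[1]/c[2]
E
python3 - <<'E'
from h import *
save("top","pics/top.png");save("scene","pics/scene.png")
for n in("top","scene","wrist"):
    m=cams.camera_model(n);print({k:np.round(v,3).tolist() for k,v in m.items() if k not in()})
s=bot.read_state();print(s)
E
```

```text
{'fovy': 54.245, 'cx': 321.298, 'cy': 199.022, 'extrinsics': [[0.02, 0.992, -0.124, 0.343], [-1.0, 0.019, -0.008, 0.049], [-0.005, 0.124, 0.992, 1.201], [0.0, 0.0, 0.0, 1.0]]}
{'fovy': 55.824, 'cx': 323.78, 'cy': 196.757, 'extrinsics': [[0.547, -0.507, 0.666, 1.246], [0.837, 0.329, -0.437, -0.446], [0.002, 0.797, 0.604, 0.778], [0.0, 0.0, 0.0, 1.0]]}
{'fovy': 65.706, 'cx': 321.929, 'cy': 197.626, 'extrinsics': [[0.274, 0.915, 0.295, 0.233], [-0.962, 0.261, 0.083, -0.531], [-0.001, -0.307, 0.952, 0.372], [0.0, 0.0, 0.0, 1.0]]}
{'t': 0.1, 'joints': array([-1.50308133e+00,  1.58981981e-01,  1.59810194e+00,  1.75565818e-05,
        1.38621504e+00, -2.10081371e-01]), 'qd': array([ 0.00025063, -0.0019323 , -0.00066913, -0.00050206,  0.000487  ,
       -0.00058399]), 'tau': array([-5.91583375e-05, -3.96992183e+01, -3.32337356e+01, -1.84870842e-04,
        4.15041417e-03,  1.75682624e-05]), 'position': array([ 0.15764409, -0.55240525,  0.23041983]), 'eef_rot': array([-8.50377674e-04,  9.90369010e-01,  1.38450339e-01,  6.92847454e-05]), 'wrist_force': array([-0.6665109 ,  1.12153034,  0.38651768]), 'moment': array([-0.00648539, -0.03501935,  0.05733076]), 'grasp_force': 0.0, 'opening': 0.08566912469650559}
```

View pics/top.png

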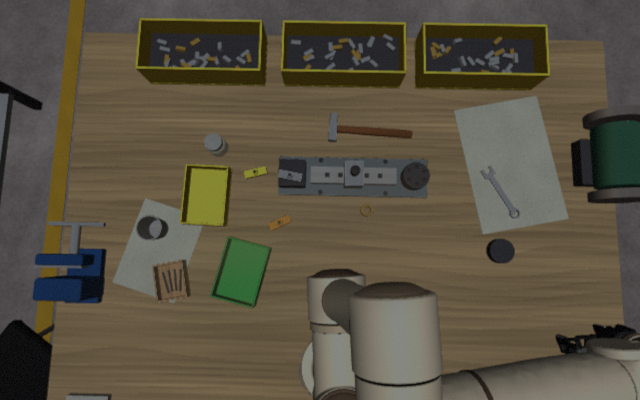

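View pics/scene.png

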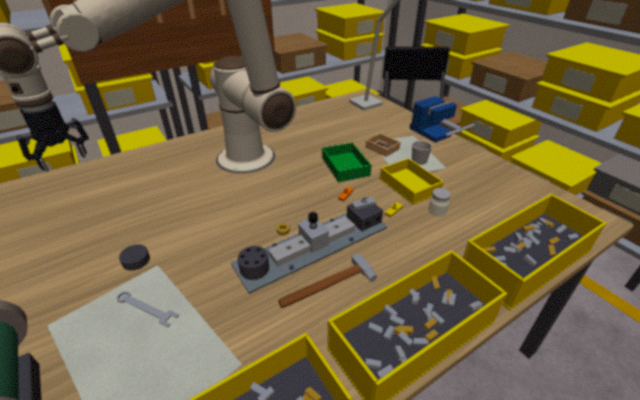

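The top view shows three bar-shaped things: grey on the square block (290,175), yellow on the bench (255,172) and orange on the bench (279,222). Only the grey steel one lies on the dark square block. The yellow tray is at (206,195) and the green look-alike at (242,271). The knob is at (354,170) and the round block at (415,176). I'll confirm in an enlarged crop and measure.

```bash
python3 - <<'E'
from h import *
im=cv2.imread("pics/top.png"); s=cv2.imread("pics/scene.png")
a=cv2.resize(im[135:235,175:435],None,fx=3,fy=3,interpolation=cv2.INTER_CUBIC)
b=cv2.resize(s[165:290,225:455],None,fx=2.2,fy=2.2,interpolation=cv2.INTER_CUBIC)
c=np.zeros((600,780,3),np.uint8); c[:300]=a; c[305:305+b.shape[0],:b.shape[1]]=b[:295]
cv2.imwrite("pics/crop.png",np.clip(c*1.6,0,255).astype(np.uint8))
m=cams.camera_model("top")
hsv=cv2.cvtColor(im,cv2.COLOR_BGR2HSV)
def big(mask,box):
    k=np.zeros_like(mask); x0,y0,x1,y1=box; k[y0:y1,x0:x1]=mask[y0:y1,x0:x1]
    cs,_=cv2.findContours(k,cv2.RETR_EXTERNAL,cv2.CHAIN_APPROX_NONE); return max(cs,key=cv2.contourArea)
# tray
t=big(cv2.inRange(hsv,(22,120,60),(35,255,255)),(170,155,240,235))
P=np.array([onz(m,u,v,0.05,"top")[:2] for u,v in t[:,0,:]],np.float32)
print("tray",cv2.minAreaRect(P))
# fixture plate: non-wood (low saturation)
t=big(cv2.inRange(hsv,(0,0,0),(180,75,255)),(262,145,440,205))
print(cv2.boundingRect(t)); P=np.array([onz(m,u,v,0.012,"top")[:2] for u,v in t[:,0,:]],np.float32)
print("plate",cv2.minAreaRect(P))
for v in (150,175,195): print(hsv[v,300],hsv[v,320])
E
```

```text
tray ((0.4950195252895355, 0.4085528254508972), (0.132306307554245, 0.1829003393650055), 88.50497436523438)
(277, 156, 153, 42)
plate ((0.5636913776397705, -0.037692368030548096), (0.4699576497077942, 0.12435354292392731), 89.83145141601562)
[17 89 95] [18 90 94]
[105  26 100] [ 90   3 100]
[19 85 81] [23 52 79]
```

View pics/crop.png

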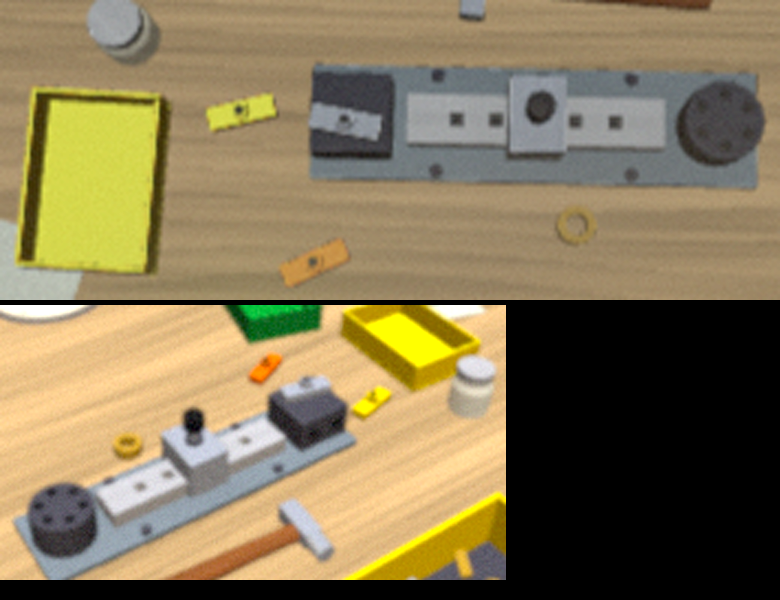

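The enlarged crop confirms it. The grey steel bar with a boss is on the square block (crop 345,120 = px 290,175). The yellow and orange bars lie on the bench, so they are decoys. The square block is at the left end, which is world +y, and the next hole towards it is at crop (496,120).

```bash
python3 - <<'E'
from h import *
im=cv2.imread("pics/top.png"); m=cams.camera_model("top")
g=cv2.cvtColor(im,cv2.COLOR_BGR2GRAY)
print(g[158:196:2,270:312:2])
hs=cv2.cvtColor(im,cv2.COLOR_BGR2HSV)
def W(u,v,z): return onz(m,u,v,z,"top")[:2]
C=lambda x,y:(175+x/3-1/3,135+y/3-1/3)
k=np.zeros_like(g); k[160:192,278:304]=(g[160:192,278:304]>72)*255
n,l,st,c=cv2.connectedComponentsWithStats(k)
print(st,c)
i=l[175,286]; ys,xs=np.nonzero(l==i); P=np.array([W(u,v,.076) for u,v in zip(xs,ys)],np.float32)
print("bar",cv2.minAreaRect(P),P.mean(0))
mu=cv2.PCACompute(P,None);print(mu, np.degrees(np.arctan2(mu[1][0][1],mu[1][0][0])))
for nm,p,z in [("sqTL",(313,73),.062),("sqTR",(394,75),.062),("sqBR",(391,158),.062),("sqBL",(311,155),.062),("round",(722,122),.062),("pTL",(314,64),.012),("pBL",(309,179),.012),("pTR",(757,73),.012),("pBR",(755,188),.012),("h1",(457,119),.036),("h2",(496,120),.036),("h3",(575,121),.036),("h4",(615,122),.036),("knob",(541,105),.118),("sadTL",(509,76),.074),("sadTR",(566,78),.074),("sadBL",(509,153),.074),("sadBR",(565,156),.074)]:
    print(nm,np.round(W(*C(*p),z),4))
ms=cams.camera_model("scene")
# knob by two views
u,v=225+193/2.2,165+(417-305)/2.2
print("knob scene",onz(ms,u,v,.118,"scene"), "boss",onz(ms,225+307/2.2,165+(383-305)/2.2,.086,"scene"))
E
```

```text
[[87 86 86 87 81 63 63 61 67 65 66 69 64 63 66 70 72 70 72 73 72]
 [84 84 87 84 75 38 38 38 36 39 39 39 36 40 39 40 41 42 72 75 74]
 [85 82 85 83 79 39 36 35 41 38 41 36 39 38 39 40 39 37 57 74 74]
 [84 85 85 84 78 38 38 39 35 39 38 40 38 40 40 41 38 37 51 74 74]
 [87 89 89 88 79 38 40 38 36 39 39 37 40 36 41 39 41 40 50 75 78]
 [90 91 91 92 65 38 38 39 39 37 37 40 41 39 40 41 37 37 52 74 81]
 [90 89 91 93 71 94 84 74 75 50 40 38 41 38 39 39 41 39 53 75 82]
 [80 80 85 85 81 96 96 93 94 91 87 87 76 76 49 39 42 36 61 75 82]
 [76 79 79 80 86 95 94 93 95 54 43 99 93 95 94 95 58 33 65 76 82]
 [87 86 84 84 93 97 93 92 88 75 76 71 94 94 92 95 41 36 61 77 88]
 [87 87 89 88 58 36 50 76 75 75 79 90 91 94 93 91 44 35 64 76 85]
 [88 86 87 89 55 38 40 43 37 39 37 50 76 73 85 88 39 37 64 76 87]
 [91 90 89 87 53 39 41 40 40 43 41 40 41 38 40 42 41 39 75 75 77]
 [88 88 87 91 57 42 41 45 46 43 41 42 42 41 40 41 42 37 73 77 78]
 [89 89 87 89 63 21 17 13 21 19 20 19 19 21 22 21 25 24 74 76 75]
 [95 95 94 96 83 70 66 63 61 61 63 60 60 60 57 55 57 60 74 78 77]
 [93 96 94 95 83 75 76 76 77 77 72 74 75 76 
[... 486 characters left out ...]
938461, 0.024996696040034294), 80.17643737792969) [0.55292094 0.1525126 ]
(array([[0.55292094, 0.15251261]], dtype=float32), array([[ 0.17243044,  0.98502165],
       [ 0.98502165, -0.17243044]], dtype=float32)) 80.07084
sqTL [0.6033 0.1866]
sqTR [0.6028 0.1061]
sqBR [0.5194 0.107 ]
sqBL [0.5209 0.1859]
round [ 0.5615 -0.2186]
pTL [0.6243 0.1919]
pBL [0.5037 0.1931]
pTR [ 0.6233 -0.2671]
pBR [ 0.5032 -0.2634]
h1 [0.5645 0.0426]
h2 [0.5642 0.0032]
h3 [ 0.5647 -0.0766]
h4 [ 0.5645 -0.1169]
knob [ 0.5638 -0.0357]
sadTL [ 0.6012 -0.0075]
sadTR [ 0.6002 -0.0634]
sadBL [ 0.5246 -0.0084]
sadBR [ 0.5227 -0.0629]
knob scene [ 0.57373683 -0.04012717  0.118     ] boss [0.56479017 0.14756151 0.086     ]
```

```bash
cat >> h.py <<'E'
from scipy.spatial.transform import Rotation as Rn
def go(p,yaw):
    s=bot.read_state(); q=s["eef_rot"]; R=Rn.from_quat([q[1],q[2],q[3],q[0]])
    a=np.radians(yaw); T=Rn.from_matrix(np.array([[np.cos(a),np.sin(a),0],[np.sin(a),-np.cos(a),0],[0,0,-1]]))
    print("lin",np.round(R.inv().apply(np.array(p)-s["position"])/.025,2),"twist",np.round(np.degrees((R.inv()*T).as_rotvec())/6,2),"pos",s["position"].round(4),"F",s["wrist_force"].round(1),"open",round(s["opening"],4),"t",s["t"])
E
python3 -c "
from h import *
go([.553,.1535,.2],80)"
```

```text
lin [ 22.95 -22.81   1.26] twist [-1.000e-02 -1.000e-02 -1.068e+01] pos [ 0.1576 -0.5524  0.2304] F [-0.7  1.1  0.4] open 0.0857 t 0.1
```

Call:
{"op": "move_arm", "data": {
  "steps": [
    {"linear": [1.7, -1.7, 0], "twist": [0, 0, -1], "claw": 0},
    {"linear": [3.4, -3.4, 0], "twist": [0, 0, -2], "claw": 0},
    {"linear": [5.1, -5.1, 0], "twist": [0, 0, -3], "claw": 0},
    {"linear": [6.8, -6.8, 0], "twist": [0, 0, -4], "claw": 0},
    {"linear": [8.5, -8.5, 0], "twist": [0, 0, -5], "claw": 0},
    {"linear": [10.2, -10.2, 0], "twist": [0, 0, -6], "claw": 0},
    {"linear": [11.9, -11.9, 0], "twist": [0, 0, -7], "claw": 0},
    {"linear": [13.6, -13.6, 0], "twist": [0, 0, -8], "claw": 0}
  ]
}}

```text
t: 1.1
position: [0.3918, -0.1308, 0.2312]
eef_rot: [0.0, 0.848, 0.531, 0.0]
wrist_force: [0.6, -0.4, -1.2]
opening: 0.0854
grasp_force: 0.0
```

```bash
python3 -c "
from h import *
go([.553,.1535,.2],80)"
```

```text
lin [13.05  0.83  1.25] twist [ 0.    0.   -2.65] pos [ 0.3918 -0.1308  0.2312] F [ 0.6 -0.4 -1.2] open 0.0854 t 1.1
```

Call:
{"op": "move_arm", "data": {
  "steps": [
    {"linear": [1.8, 0.1, 0.2], "twist": [0, 0, -0.4], "claw": 0},
    {"linear": [3.6, 0.2, 0.4], "twist": [0, 0, -0.8], "claw": 0},
    {"linear": [5.4, 0.3, 0.6], "twist": [0, 0, -1.2], "claw": 0},
    {"linear": [7.2, 0.4, 0.8], "twist": [0, 0, -1.6], "claw": 0},
    {"linear": [9.0, 0.5, 1.0], "twist": [0, 0, -2.0], "claw": 0.2},
    {"linear": [11.0, 0.7, 1.2], "twist": [0, 0, -2.4], "claw": 0.3},
    {"linear": [13.0, 0.8, 1.25], "twist": [0, 0, -2.65], "claw": 0.3},
    {"linear": [13.0, 0.8, 1.25], "twist": [0, 0, -2.65], "claw": 0.3}
  ]
}}

```text
t: 2.1
position: [0.5524, 0.1529, 0.1989]
eef_rot: [-0.001, 0.766, 0.643, -0.0]
wrist_force: [0.5, -1.2, 0.4]
opening: 0.0598
grasp_force: 0.0
```

```bash
python3 - <<'E'
from h import *
go([.553,.1535,.2],80)
m=cams.camera_model("wrist"); im=save("wrist","pics/w1.png")
for p in [(.553,.1535,.086),(.5637,.1485,.062),(.5637,-.0365,.118)]: print(np.round(proj(m,p,"wrist")))
np.save("w1m.npy",m,allow_pickle=True)
E
```

```text
lin [ 0.03  0.02 -0.04] twist [-0.01 -0.    0.01] pos [0.5524 0.1529 0.1989] F [ 0.5 -1.2  0.4] open 0.0598 t 2.1
[323. 193.]
[335. 188.]
[364. 369.]
```

View pics/w1.png

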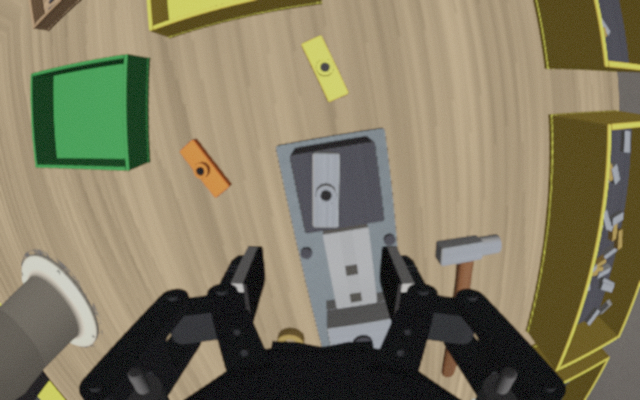

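The wrist view shows the boss at (326,195), against a prediction of (323,193). The bar is parallel to the pads, so I go down with a ~2 mm correction.

Call:
{"op": "move_arm", "data": {
  "steps": [
    {"linear": [0, 0.09, 1.3], "twist": [0, 0, 0], "claw": 0.3},
    {"linear": [0, 0.09, 2.6], "twist": [0, 0, 0], "claw": 0.3},
    {"linear": [0, 0.09, 3.9], "twist": [0, 0, 0], "claw": 0.3},
    {"linear": [0, 0.09, 4.9], "twist": [0, 0, 0], "claw": 0.3},
    {"linear": [0, 0.09, 5.35], "twist": [0, 0, 0], "claw": 0.3},
    {"linear": [0, 0.09, 5.35], "twist": [0, 0, 0], "claw": 0.8},
    {"linear": [0, 0.09, 5.35], "twist": [0, 0, 0], "claw": 0.8},
    {"linear": [0, 0.09, 5.35], "twist": [0, 0, 0], "claw": 0.8}
  ],
  "newtons": 40
}}

```text
t: 3.15
position: [0.5557, 0.1499, 0.0679]
eef_rot: [0.001, 0.767, 0.642, 0.001]
wrist_force: [-0.1, 0.0, 2.6]
opening: 0.0228
grasp_force: 41.2
```

Call:
{"op": "move_arm", "data": {
  "steps": [
    {"linear": [0, 0, 0], "twist": [0, 0, 0], "claw": 0.9},
    {"linear": [0, 0, 0], "twist": [0, 0, 0], "claw": 0.9},
    {"linear": [0, 0, -0.4], "twist": [0, 0, 0], "claw": 0.9},
    {"linear": [0, 0, -1.2], "twist": [0, 0, 0], "claw": 0.9},
    {"linear": [0, 0, -2], "twist": [0, 0, 0], "claw": 0.9},
    {"linear": [0, 0, -3], "twist": [0, 0, 0], "claw": 0.9},
    {"linear": [0, 0, -4], "twist": [0, 0, 0], "claw": 0.9},
    {"linear": [0, 0, -4], "twist": [0, 0, 0], "claw": 0.9}
  ]
}}

```text
t: 4.15
position: [0.5559, 0.1502, 0.1687]
eef_rot: [0.001, 0.767, 0.642, 0.002]
wrist_force: [-0.2, -0.2, -1.2]
opening: 0.0226
grasp_force: 40.7
```

```bash
python3 - <<'E'
from h import *
save("wrist","pics/w2.png")
go([.495,.4085,.16],90)
go([.5637,-.0365,.2],80)
E
```

```text
lin [ 9.75 -4.18  0.27] twist [ 0.01 -0.   -1.7 ] pos [0.5548 0.1501 0.1668] F [-0.3 -0.2 -1.6] open 0.023 t 4.2
lin [-7.28  1.67 -1.33] twist [ 0.01 -0.   -0.03] pos [0.5548 0.1501 0.1668] F [-0.3 -0.2 -1.6] open 0.023 t 4.2
```

View pics/w2.png

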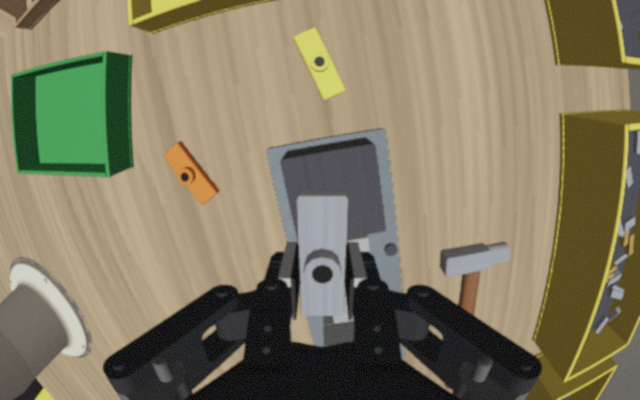

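The bar is held straight between the pads. Next I carry it to the tray.

Call:
{"op": "move_arm", "data": {
  "steps": [
    {"linear": [1.6, -0.7, 0], "twist": [0, 0, 0], "claw": 0.9},
    {"linear": [3.2, -1.4, 0], "twist": [0, 0, 0], "claw": 0.9},
    {"linear": [4.9, -2.1, 0], "twist": [0, 0, 0], "claw": 0.9},
    {"linear": [6.5, -2.8, 0], "twist": [0, 0, 0], "claw": 0.9},
    {"linear": [8.1, -3.5, 0], "twist": [0, 0, 0], "claw": 0.9},
    {"linear": [9.4, -4.0, 0.5], "twist": [0, 0, 0], "claw": 0.9},
    {"linear": [9.75, -4.2, 1.2], "twist": [0, 0, 0], "claw": 0.9},
    {"linear": [9.75, -4.2, 2.2], "twist": [0, 0, 0], "claw": 0.9}
  ]
}}

```text
t: 5.2
position: [0.4934, 0.4084, 0.1092]
eef_rot: [-0.0, 0.767, 0.642, -0.001]
wrist_force: [-0.3, -0.1, -0.6]
opening: 0.0226
grasp_force: 40.7
```

```bash
python3 - <<'E'
from h import *
go([.495,.4085,.014],80)
save("wrist","pics/w3.png")
E
```

```text
lin [0.02 0.07 3.81] twist [-0.01  0.01 -0.02] pos [0.4934 0.4084 0.1092] F [-0.3 -0.1 -0.6] open 0.0226 t 5.2
```

View pics/w3.png

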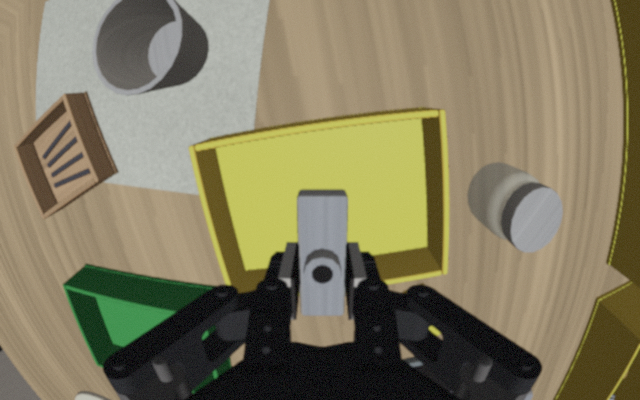

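The bar is over the middle of the yellow tray (tray rim spans about x 195–445 px). I lower it, release and retreat.

Call:
{"op": "move_arm", "data": {
  "steps": [
    {"linear": [0, 0, 1], "twist": [0, 0, 0], "claw": 0.9},
    {"linear": [0, 0, 2], "twist": [0, 0, 0], "claw": 0.9},
    {"linear": [0, 0, 3], "twist": [0, 0, 0], "claw": 0.9},
    {"linear": [0, 0, 3.5], "twist": [0, 0, 0], "claw": 0.9},
    {"linear": [0, 0, 3.8], "twist": [0, 0, 0], "claw": 0.9},
    {"linear": [0, 0, 3.8], "twist": [0, 0, 0], "claw": 0.9},
    {"linear": [0, 0, 3.8], "twist": [0, 0, 0], "claw": 0.9}
  ]
}}

```text
t: 6.12
position: [0.495, 0.4088, 0.0174]
eef_rot: [0.0, 0.767, 0.642, 0.001]
wrist_force: [-0.1, 0.2, -1.2]
opening: 0.0225
grasp_force: 40.7
```

Call:
{"op": "move_arm", "data": {
  "steps": [
    {"linear": [0, 0, 0], "twist": [0, 0, 0], "claw": 0.5},
    {"linear": [0, 0, 0], "twist": [0, 0, 0], "claw": 0.4},
    {"linear": [0, 0, 0], "twist": [0, 0, 0], "claw": 0.4},
    {"linear": [0, 0, 0], "twist": [0, 0, 0], "claw": 0.4},
    {"linear": [0, 0, -1], "twist": [0, 0, 0], "claw": 0.4},
    {"linear": [0, 0, -3], "twist": [0, 0, 0], "claw": 0.4},
    {"linear": [0, 0, -5], "twist": [0, 0, 0], "claw": 0.4},
    {"linear": [0, 0, -7], "twist": [0, 0, 0], "claw": 0.4}
  ]
}}

```text
t: 7.12
position: [0.494, 0.4084, 0.1929]
eef_rot: [-0.0, 0.767, 0.642, -0.0]
wrist_force: [-0.3, 0.6, 0.3]
opening: 0.0511
grasp_force: 0.0
```

```bash
python3 - <<'E'
from h import *
a=save("wrist","pics/w4.png")
go([.5637,-.0365,.19],80)
go([.5637,-.0365,.19],90)
E
```

```text
lin [-17.13   5.76   0.39] twist [ 0.1  -0.08 -0.03] pos [0.4975 0.4104 0.2017] F [2.8 2.2 5.9] open 0.051 t 7.175
lin [-17.13   5.76   0.39] twist [ 0.1  -0.07 -1.7 ] pos [0.4975 0.4104 0.2017] F [2.8 2.2 5.9] open 0.051 t 7.175
```

View pics/w4.png

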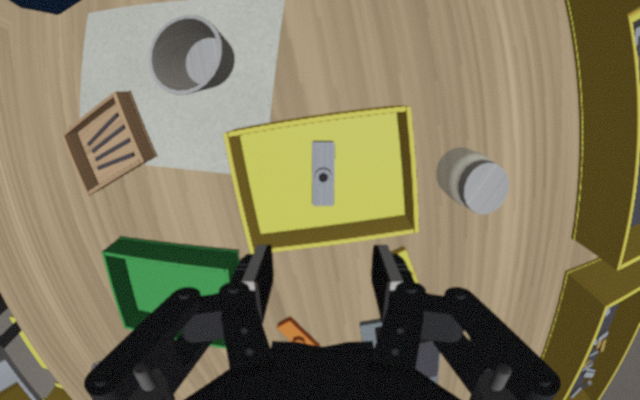

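The bar lies flat in the tray at (323,175). Now to the knob.

Call:
{"op": "move_arm", "data": {
  "steps": [
    {"linear": [-1.8, 0.6, 0], "twist": [0, 0, -0.2], "claw": 0.3},
    {"linear": [-4.1, 1.4, 0], "twist": [0, 0, -0.4], "claw": 0.3},
    {"linear": [-6.4, 2.2, 0], "twist": [0, 0, -0.6], "claw": 0.3},
    {"linear": [-8.7, 3.0, 0], "twist": [0, 0, -0.9], "claw": 0.3},
    {"linear": [-11.0, 3.8, 0], "twist": [0, 0, -1.2], "claw": 0.3},
    {"linear": [-13.3, 4.6, 0], "twist": [0, 0, -1.5], "claw": 0.3},
    {"linear": [-15.5, 5.3, 0], "twist": [0, 0, -1.7], "claw": 0.3},
    {"linear": [-17.0, 5.8, 0], "twist": [0, 0, -1.7], "claw": 0.3}
  ]
}}

```text
t: 8.18
position: [0.5618, -0.0381, 0.1913]
eef_rot: [0.0, 0.708, 0.707, 0.0]
wrist_force: [1.1, 0.1, -0.4]
opening: 0.0593
grasp_force: 0.0
```

Call:
{"op": "move_arm", "data": {
  "steps": [
    {"linear": [0, 0, 0], "twist": [0, 0, 0], "claw": 0.3},
    {"linear": [0, 0, 0], "twist": [0, 0, 0], "claw": 0.3}
  ]
}}

```text
t: 8.43
position: [0.5616, -0.035, 0.1911]
eef_rot: [-0.0, 0.707, 0.707, 0.0]
wrist_force: [-0.5, 0.5, -0.4]
opening: 0.0599
grasp_force: 0.0
```

```bash
python3 - <<'E'
from h import *
m=cams.camera_model("wrist"); im=save("wrist","pics/w5.png")
go([.5637,-.0365,.09],90)
print(np.round(proj(m,(.5637,-.0365,.118),"wrist")))
E
```

```text
lin [-0.08  0.09  4.04] twist [-0.   -0.    0.01] pos [ 0.5616 -0.0345  0.1911] F [ 0.   0.6 -0.5] open 0.0596 t 8.475
[325. 211.]
```

View pics/w5.png

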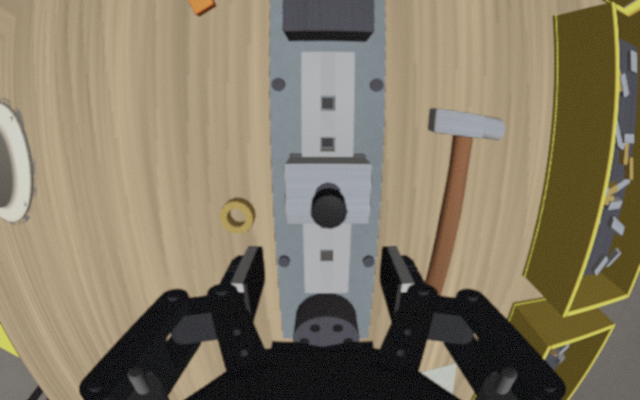

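The knob is at (329,208), against a prediction of (325,211), so I shift about 3 mm along +x, then descend and grip.

Call:
{"op": "move_arm", "data": {
  "steps": [
    {"linear": [-0.06, 0.13, 1], "twist": [0, 0, 0], "claw": 0.3},
    {"linear": [-0.06, 0.13, 2], "twist": [0, 0, 0], "claw": 0.3},
    {"linear": [-0.06, 0.13, 3], "twist": [0, 0, 0], "claw": 0.3},
    {"linear": [-0.06, 0.13, 3.8], "twist": [0, 0, 0], "claw": 0.3},
    {"linear": [-0.06, 0.13, 4.2], "twist": [0, 0, 0], "claw": 0.3},
    {"linear": [-0.06, 0.13, 4.2], "twist": [0, 0, 0], "claw": 0.8},
    {"linear": [-0.06, 0.13, 4.2], "twist": [0, 0, 0], "claw": 0.8},
    {"linear": [-0.06, 0.13, 4.2], "twist": [0, 0, 0], "claw": 0.8}
  ],
  "newtons": 60
}}

```text
t: 9.48
position: [0.5665, -0.0368, 0.0876]
eef_rot: [0.001, 0.707, 0.707, 0.001]
wrist_force: [4.7, 2.2, -0.7]
opening: 0.0263
grasp_force: 59.4
```

Call:
{"op": "move_arm", "data": {
  "steps": [
    {"linear": [0, 0, 0], "twist": [0, 0, 0], "claw": 0.9},
    {"linear": [0, 0, 0], "twist": [0, 0, 0], "claw": 0.9},
    {"linear": [0, 0, 0], "twist": [0, 0, 0], "claw": 0.9}
  ]
}}

```text
t: 9.85
position: [0.5665, -0.0369, 0.0876]
eef_rot: [0.001, 0.707, 0.707, 0.001]
wrist_force: [5.1, 2.7, -0.4]
opening: 0.0264
grasp_force: 59.4
```

Call:
{"op": "move_arm", "data": {
  "steps": [
    {"linear": [0, 0.06, -0.2], "twist": [0, 0, 0], "claw": 0.9},
    {"linear": [0, 0.06, -0.4], "twist": [0, 0, 0], "claw": 0.9},
    {"linear": [0, 0.06, -0.6], "twist": [0, 0, 0], "claw": 0.9},
    {"linear": [0, 0.06, -0.8], "twist": [0, 0, 0], "claw": 0.9},
    {"linear": [0, 0.06, -0.8], "twist": [0, 0, 0], "claw": 0.9},
    {"linear": [0, 0.06, -0.8], "twist": [0, 0, 0], "claw": 0.9}
  ]
}}

```text
t: 10.6
position: [0.5665, -0.0369, 0.1059]
eef_rot: [-0.0, 0.707, 0.707, 0.0]
wrist_force: [6.2, 2.4, -8.8]
opening: 0.0265
grasp_force: 59.5
```

Call:
{"op": "move_arm", "data": {
  "steps": [
    {"linear": [0, -0.06, -0.07], "twist": [0, 0, 0], "claw": 0.9},
    {"linear": [0, -0.06, -0.07], "twist": [0, 0, 0], "claw": 0.9},
    {"linear": [0.3, -0.06, -0.07], "twist": [0, 0, 0], "claw": 0.9},
    {"linear": [0.6, -0.06, -0.07], "twist": [0, 0, 0], "claw": 0.9},
    {"linear": [0.9, -0.06, -0.07], "twist": [0, 0, 0], "claw": 0.9},
    {"linear": [1.2, -0.06, -0.07], "twist": [0, 0, 0], "claw": 0.9},
    {"linear": [1.5, -0.06, -0.07], "twist": [0, 0, 0], "claw": 0.9},
    {"linear": [1.6, -0.06, -0.07], "twist": [0, 0, 0], "claw": 0.9}
  ]
}}

```text
t: 11.6
position: [0.5665, 0.002, 0.1085]
eef_rot: [0.002, 0.707, 0.707, 0.001]
wrist_force: [9.3, -2.6, -9.2]
opening: 0.0264
grasp_force: 59.6
```

Call:
{"op": "move_arm", "data": {
  "steps": [
    {"linear": [0, 0, 0], "twist": [0, 0, 0], "claw": 0.9},
    {"linear": [0, 0, 0], "twist": [0, 0, 0], "claw": 0.9}
  ]
}}

```text
t: 11.85
position: [0.5665, 0.0023, 0.1084]
eef_rot: [0.002, 0.707, 0.707, 0.001]
wrist_force: [8.9, -0.6, -8.2]
opening: 0.0265
grasp_force: 59.6
```

Call:
{"op": "move_arm", "data": {
  "steps": [
    {"linear": [0.03, 0.15, 0], "twist": [0, 0, 0], "claw": 0.9},
    {"linear": [0.03, 0.15, 0], "twist": [0, 0, 0], "claw": 0.9},
    {"linear": [0.03, 0.15, 0.2], "twist": [0, 0, 0], "claw": 0.9},
    {"linear": [0.03, 0.15, 0.4], "twist": [0, 0, 0], "claw": 0.9},
    {"linear": [0.03, 0.15, 0.6], "twist": [0, 0, 0], "claw": 0.9},
    {"linear": [0.03, 0.15, 0.8], "twist": [0, 0, 0], "claw": 0.9},
    {"linear": [0.03, 0.15, 0.87], "twist": [0, 0, 0], "claw": 0.9},
    {"linear": [0.03, 0.15, 0.87], "twist": [0, 0, 0], "claw": 0.9}
  ]
}}

```text
t: 12.85
position: [0.5668, 0.0036, 0.0875]
eef_rot: [-0.002, 0.707, 0.707, -0.002]
wrist_force: [-13.6, -1.9, 8.2]
opening: 0.0265
grasp_force: 61.8
```

Call:
{"op": "move_arm", "data": {
  "steps": [
    {"linear": [0, 0, 0], "twist": [0, 0, 0], "claw": 0.9},
    {"linear": [0, 0, 0], "twist": [0, 0, 0], "claw": 0.9}
  ]
}}

```text
t: 13.1
position: [0.5668, 0.0036, 0.0874]
eef_rot: [-0.002, 0.707, 0.707, -0.002]
wrist_force: [-12.6, -2.4, 7.1]
opening: 0.0264
grasp_force: 61.8
```

Call:
{"op": "move_arm", "data": {
  "steps": [
    {"linear": [-0.02, -0.09, -0.02], "twist": [0, 0, 0], "claw": 0.9},
    {"linear": [-0.02, -0.09, -0.02], "twist": [0, 0, 0], "claw": 0.9},
    {"linear": [-0.02, -0.09, -0.02], "twist": [0, 0, 0], "claw": 0.9}
  ]
}}

```text
t: 13.48
position: [0.5667, 0.0035, 0.0875]
eef_rot: [-0.0, 0.707, 0.707, 0.0]
wrist_force: [-4.5, 1.9, 1.5]
opening: 0.026
grasp_force: 60.7
```

```bash
python3 - <<'E'
from h import *
im=save("scene","pics/s2.png"); go([.5637,.0035,.0876],90)
t=save("top","pics/t2.png")
a=cv2.resize(im[130:300,215:465],(750,510),interpolation=cv2.INTER_CUBIC)[:,:,::-1]
cv2.imwrite("pics/s2c.png",np.clip(a.astype(float)*1.6,0,255).astype(np.uint8))
E
```

```text
lin [-0.   -0.12 -0.  ] twist [ 0. -0.  0.] pos [0.5667 0.0035 0.0875] F [-3.6  2.6  3.3] open 0.0265 t 13.525
```

View pics/s2c.png

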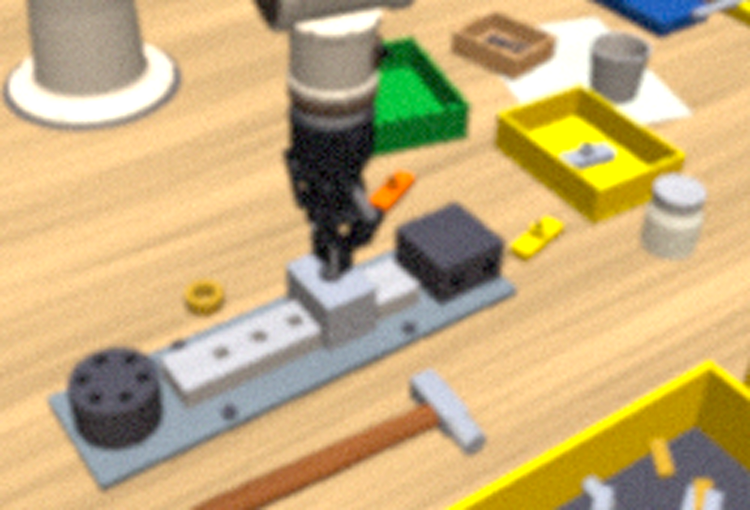

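The stop has moved one hole: three holes are now open on the round-block side. The knob is at its home height, still gripped, and the bar is in the tray.

```bash
python3 -c "
from plant import bot
print(bot.hand_in())"
```

```text
the job is handed in; nothing more can be done
None
```

The job is handed in at about 13.5 s: the bar is in the yellow tray, the stop is one hole nearer the square block with the pin home, and the gripper still holds the knob; no verdict was returned.

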